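# Find the full tin by its weight

## Robot

A 6-joint arm with a two-finger parallel gripper is mounted at the origin on a cart in front of the work surface, level with it; the furniture and walls round the work are solid. World frame = base frame: x ahead of the robot, y to its left, z up, the work surface at z = 0. Lengths are in m, angles in rad, forces in N, time in s.
With the tool pointing down it reaches from about 0.325 to 0.9 m from the base axis. Payload 6.1 kg.
Tool frame: the origin (TCP) lies midway between the tips of the shut fingers; the grasp point (between the pads) lies 19 mm behind it; z points along the fingers, y is the line along which they close (so a half turn about z gives the same grasp; the last joint's range is limited). The gripper opens to 85 mm and grips with 20 to 120 N. Pads are 22 mm wide; open, the fingers measure 114 mm over their backs; the gripper's body (76 mm by 85 mm) begins 54 mm behind the grasp point. The pads swing forward as they close: fully open they stand 13 mm farther back than shut.
Start: joints at [-1.461, 0.22, 1.526, -0, 1.395, -0.126], TCP at [0.146, -0.608, 0.231] pointing down, gripper open.
Joint ranges: [-2.98, 2.98], [-0.91, 2.08], [0.09, 2.57], [-1.24, 4.39], [0.2, 2.65], [-2.68, 2.68]. Speed limits (rad/s): [2.57, 2.57, 3.01, 3.14, 3.14, 3.14].

## Interface

Orientations are given as [roll, pitch, yaw] about the fixed x, y, z axes, in that order (R = Rz(yaw) Ry(pitch) Rx(roll)).
In Python, from plant import movep, move_l, set_joints, gripper_to, hold, inverse_kinematics, observe, get_image, get_calibration, Unreachable, job_done gives the robot as it stands. Calls block until the motion is done:
- movep(position, orientation): joint-space move of the TCP to a pose.
- move_l(position, feed=0.15, rotation=None, max_force=None): straight line of the TCP; rotation=None keeps the orientation; feed is the mean speed in m/s. With max_force (N) it stops when the force on the tool has changed by that much, and returns True; else False.
- set_joints(angles): joint-space move.
- gripper_to(opening, f_grip=None): finger opening in m; f_grip is the grip in N (None keeps the last); returns when the fingers have stopped.
- hold(seconds).
- inverse_kinematics(position, orientation): joint angles nearest the present ones, or None.
- observe(): the state.
- get_image(name): name is "scene" or "top" or "wrist"; returns (picture, depth): 400x640x3 uint8, red, green, blue; 400x640 float32, m along the optical axis (not along the pixel's ray), 0 where there is no reading.
- get_calibration(name): a dict with "intrinsics" (3x3 intrinsics, pixels), "dist_coeffs" ([k1, k2, p1, p2, k3] as OpenCV has them; the pictures are not rectified), "world_from_camera" (4x4, takes a point from camera to world coordinates). Camera axes: x right, y down, z forward; pixel columns grow to the right and rows downward; lengths in m; the calibration is good to about 2 mm. A picture is of the moment at which its call begins: read the wrist's pose just before it. get_calibration takes no time and is no camera call; for the wrist camera it gives the pose at the moment of the call.
A pose or a line that the arm cannot do raises Unreachable and nothing moves.
- job_done(): hands the job in; it is judged then, once.
The state is a dict: "time_s": time; "q": joint angles; "joint_velocities": joint speeds; "joint_torque": joint torques, N m; "eef_pos": TCP position; "tcp_rot": TCP orientation; "ft_force": force on the tool from outside, world axes, zero at the start; "torque": the same for the moment, N m; "opening": finger opening in m; "grasp_force": force on a finger pad.
Only numpy, scipy, OpenCV 4.12 (cv2) and the standard library are available. Lean on these libraries where they do the work, as an engineer would, in place of code of your own. Each camera call takes 0.05 s, during which the arm holds its last target. There are 200 camera calls.

## Task

Three closed tins that look alike stand on the desk behind the steel tray; one is full and clearly heavier than the other two, which only lifting them can tell. Stand the two lighter tins upright in the tray for refilling, then finish with the full, heaviest tin in the gripper: held upright and still, at least 10 cm above the desk, not put down or let go. Do not tip any tin over, and leave the other things where they are.

Things in the scene. Friction and masses are not known exactly. Their poses are not given: they have to be found in the camera images.
- tin_a_mid (a point): one of three look-alike closed round tins (white, green band, ribbed aluminium lid), 60 mm across, 84 mm high, upright plain sides. Point: its centre, 42 mm above its underside; z points up out of the lid. The two lighter tins weigh 0.23 to 0.34 kg each, the heaviest 0.5 to 0.62 kg; any of the three may be the heaviest, it cannot be seen. Contents may shift a few mm inside
- tin_b_mid (a point): one of three look-alike closed round tins (white, green band, ribbed aluminium lid), 60 mm across, 84 mm high, upright plain sides. Point: its centre, 42 mm above its underside; z points up out of the lid. The two lighter tins weigh 0.23 to 0.34 kg each, the heaviest 0.5 to 0.62 kg; any of the three may be the heaviest, it cannot be seen. Contents may shift a few mm inside
- tin_c_mid (a point): one of three look-alike closed round tins (white, green band, ribbed aluminium lid), 60 mm across, 84 mm high, upright plain sides. Point: its centre, 42 mm above its underside; z points up out of the lid. The two lighter tins weigh 0.23 to 0.34 kg each, the heaviest 0.5 to 0.62 kg; any of the three may be the heaviest, it cannot be seen. Contents may shift a few mm inside
- tray: shallow open stainless steel tray fixed to the desk between the robot and the tins: outside 150 mm along its own x, 340 mm along its own y, top of the rim 22 mm above the desk, walls 3 mm, flat floor 8 mm above the desk (it stands on four small feet). Origin at the centre of its underside, on the desk; z up
- sample_cup: clear cup with pink-capped tubes, 49 mm across, 66 mm high, behind the tins; a bystander; origin at the centre of its underside
- saline_ampoule: small clear plastic ampoule, 18x21 mm, 61 mm high, standing behind the tins; a bystander; origin at the centre of its underside
- stapler: dark blue desk stapler, 36x130 mm, 43 mm high, to the right of the tray; a bystander; origin at the centre of its underside
Not all that is in view belongs to the job. Leave any orange or yellow look-alike of the part that bears tin_a_mid alone.

How it is judged:
On the way, in this order (a step that is already met when the one before it is completed fails the run):
1. one lighter tin (it presses on the tray with less than 4 N) stands upright in the tray, let go (((x of tin_a_mid in the frame of tray between -0.06 and 0.06 m and y of tin_a_mid in the frame of tray between -0.15 and 0.15 m and height (world z) of tin_a_mid between 0.044 and 0.057 m and angle between tin_a_mid's own z axis and vertical below 0.1 rad and linear speed of tin_a below 0.03 m/s and contact force between tin_a and tray between 1.5 and 4 N and contact force between tin_a and the arm below 0.1 N and contact force between tin_a and the fingers below 0.1 N) or (x of tin_b_mid in the frame of tray between -0.06 and 0.06 m and y of tin_b_mid in the frame of tray between -0.15 and 0.15 m and height (world z) of tin_b_mid between 0.044 and 0.057 m and angle between tin_b_mid's own z axis and vertical below 0.1 rad and linear speed of tin_b below 0.03 m/s and contact force between tin_b and tray between 1.5 and 4 N and contact force between tin_b and the arm below 0.1 N and contact force between tin_b and the fingers below 0.1 N) or (x of tin_c_mid in the frame of tray between -0.06 and 0.06 m and y of tin_c_mid in the frame of tray between -0.15 and 0.15 m and height (world z) of tin_c_mid between 0.044 and 0.057 m and angle between tin_c_mid's own z axis and vertical below 0.1 rad and linear speed of tin_c below 0.03 m/s and contact force between tin_c and tray between 1.5 and 4 N and contact force between tin_c and the arm below 0.1 N and contact force between tin_c and the fingers below 0.1 N))), for 0.3 s.
2. both lighter tins stand upright in the tray, let go ((((x of tin_b_mid in the frame of tray between -0.06 and 0.06 m and y of tin_b_mid in the frame of tray between -0.15 and 0.15 m and height (world z) of tin_b_mid between 0.044 and 0.057 m and angle between tin_b_mid's own z axis and vertical below 0.1 rad and linear speed of tin_b below 0.03 m/s and contact force between tin_b and tray between 1.5 and 4 N and contact force between tin_b and the arm below 0.1 N and contact force between tin_b and the fingers below 0.1 N) and (x of tin_c_mid in the frame of tray between -0.06 and 0.06 m and y of tin_c_mid in the frame of tray between -0.15 and 0.15 m and height (world z) of tin_c_mid between 0.044 and 0.057 m and angle between tin_c_mid's own z axis and vertical below 0.1 rad and linear speed of tin_c below 0.03 m/s and contact force between tin_c and tray between 1.5 and 4 N and contact force between tin_c and the arm below 0.1 N and contact force between tin_c and the fingers below 0.1 N)) or ((x of tin_a_mid in the frame of tray between -0.06 and 0.06 m and y of tin_a_mid in the frame of tray between -0.15 and 0.15 m and height (world z) of tin_a_mid between 0.044 and 0.057 m and angle between tin_a_mid's own z axis and vertical below 0.1 rad and linear speed of tin_a below 0.03 m/s and contact force between tin_a and tray between 1.5 and 4 N and contact force between tin_a and the arm below 0.1 N and contact force between tin_a and the fingers below 0.1 N) and (x of tin_c_mid in the frame of tray between -0.06 and 0.06 m and y of tin_c_mid in the frame of tray between -0.15 and 0.15 m and height (world z) of tin_c_mid between 0.044 and 0.057 m and angle between tin_c_mid's own z axis and vertical below 0.1 rad and linear speed of tin_c below 0.03 m/s and contact force between tin_c and tray between 1.5 and 4 N and contact force between tin_c and the arm below 0.1 N and contact force between tin_c and the fingers below 0.1 N)) or ((x of tin_a_mid in the frame of tray between -0.06 and 0.06 m and y of tin_a_mid in the frame of tray between -0.15 and 0.15 m and height (world z) of tin_a_mid between 0.044 and 0.057 m and angle between tin_a_mid's own z axis and vertical below 0.1 rad and linear speed of tin_a below 0.03 m/s and contact force between tin_a and tray between 1.5 and 4 N and contact force between tin_a and the arm below 0.1 N and contact force between tin_a and the fingers below 0.1 N) and (x of tin_b_mid in the frame of tray between -0.06 and 0.06 m and y of tin_b_mid in the frame of tray between -0.15 and 0.15 m and height (world z) of tin_b_mid between 0.044 and 0.057 m and angle between tin_b_mid's own z axis and vertical below 0.1 rad and linear speed of tin_b below 0.03 m/s and contact force between tin_b and tray between 1.5 and 4 N and contact force between tin_b and the arm below 0.1 N and contact force between tin_b and the fingers below 0.1 N)))), for 0.3 s.
At the end, for the whole second after the job is handed in: Both lighter tins stand upright (0.1 rad) on the tray floor, inside the rim, at rest, not touched by the robot. The heaviest is gripped by the fingers, within 0.3 rad of upright, still, its centre above 0.138 m (underside about 10 cm over the desk), carried by nothing else ((((x of tin_b_mid in the frame of tray between -0.06 and 0.06 m and y of tin_b_mid in the frame of tray between -0.15 and 0.15 m and height (world z) of tin_b_mid between 0.044 and 0.057 m and angle between tin_b_mid's own z axis and vertical below 0.1 rad and linear speed of tin_b below 0.03 m/s and contact force between tin_b and tray between 1.5 and 4 N and contact force between tin_b and the arm below 0.1 N and contact force between tin_b and the fingers below 0.1 N) and (x of tin_c_mid in the frame of tray between -0.06 and 0.06 m and y of tin_c_mid in the frame of tray between -0.15 and 0.15 m and height (world z) of tin_c_mid between 0.044 and 0.057 m and angle between tin_c_mid's own z axis and vertical below 0.1 rad and linear speed of tin_c below 0.03 m/s and contact force between tin_c and tray between 1.5 and 4 N and contact force between tin_c and the arm below 0.1 N and contact force between tin_c and the fingers below 0.1 N) and height (world z) of tin_a_mid above 0.138 m and angle between tin_a_mid's own z axis and vertical below 0.3 rad and contact force between tin_a and the fingers above 1 N and linear speed of tin_a below 0.03 m/s and contact force between tin_a and tin_b below 0.1 N and contact force between tin_a and tin_c below 0.1 N and contact force between tin_a and tray below 0.1 N and contact force between tin_a and sample_cup below 0.1 N and contact force between tin_a and saline_ampoule below 0.1 N and contact force between tin_a and stapler below 0.1 N) or ((x of tin_a_mid in the frame of tray between -0.06 and 0.06 m and y of tin_a_mid in the frame of tray between -0.15 and 0.15 m and height (world z) of tin_a_mid between 0.044 and 0.057 m and angle between tin_a_mid's own z axis and vertical below 0.1 rad and linear speed of tin_a below 0.03 m/s and contact force between tin_a and tray between 1.5 and 4 N and contact force between tin_a and the arm below 0.1 N and contact force between tin_a and the fingers below 0.1 N) and (x of tin_c_mid in the frame of tray between -0.06 and 0.06 m and y of tin_c_mid in the frame of tray between -0.15 and 0.15 m and height (world z) of tin_c_mid between 0.044 and 0.057 m and angle between tin_c_mid's own z axis and vertical below 0.1 rad and linear speed of tin_c below 0.03 m/s and contact force between tin_c and tray between 1.5 and 4 N and contact force between tin_c and the arm below 0.1 N and contact force between tin_c and the fingers below 0.1 N) and height (world z) of tin_b_mid above 0.138 m and angle between tin_b_mid's own z axis and vertical below 0.3 rad and contact force between tin_b and the fingers above 1 N and linear speed of tin_b below 0.03 m/s and contact force between tin_b and tin_a below 0.1 N and contact force between tin_b and tin_c below 0.1 N and contact force between tin_b and tray below 0.1 N and contact force between tin_b and sample_cup below 0.1 N and contact force between tin_b and saline_ampoule below 0.1 N and contact force between tin_b and stapler below 0.1 N) or ((x of tin_a_mid in the frame of tray between -0.06 and 0.06 m and y of tin_a_mid in the frame of tray between -0.15 and 0.15 m and height (world z) of tin_a_mid between 0.044 and 0.057 m and angle between tin_a_mid's own z axis and vertical below 0.1 rad and linear speed of tin_a below 0.03 m/s and contact force between tin_a and tray between 1.5 and 4 N and contact force between tin_a and the arm below 0.1 N and contact force between tin_a and the fingers below 0.1 N) and (x of tin_b_mid in the frame of tray between -0.06 and 0.06 m and y of tin_b_mid in the frame of tray between -0.15 and 0.15 m and height (world z) of tin_b_mid between 0.044 and 0.057 m and angle between tin_b_mid's own z axis and vertical below 0.1 rad and linear speed of tin_b below 0.03 m/s and contact force between tin_b and tray between 1.5 and 4 N and contact force between tin_b and the arm below 0.1 N and contact force between tin_b and the fingers below 0.1 N) and height (world z) of tin_c_mid above 0.138 m and angle between tin_c_mid's own z axis and vertical below 0.3 rad and contact force between tin_c and the fingers above 1 N and linear speed of tin_c below 0.03 m/s and contact force between tin_c and tin_a below 0.1 N and contact force between tin_c and tin_b below 0.1 N and contact force between tin_c and tray below 0.1 N and contact force between tin_c and sample_cup below 0.1 N and contact force between tin_c and saline_ampoule below 0.1 N and contact force between tin_c and stapler below 0.1 N))); the arm keeps its last pose, push and grip.
It fails at once if a tin is tipped over (more than 0.7 rad) (angle between any of tin_a_mid, tin_b_mid, tin_c_mid's own z axis and vertical above 0.7 rad).
It fails at once if the cup, ampoule or stapler is moved by more than 3 cm (distance of any of sample_cup, saline_ampoule, stapler from where it was at the start of the episode above 0.03 m).
It also fails if it takes over 72 s, if anything falls off the work surface, if the arm or the gripper's body presses on something with over 40 N, if the wrist force passes 120 N, or if a joint passes its speed limit or range.

## Working session

There is one attempt and no reset: what is moved stays moved. The work goes in short steps, each a Python script; the robot and the scene stay as the last script left them, time stands still between calls to the robot, and variables do not carry over. Pictures are saved under pics/ and viewed, at most 10 in all, crops included, and the job is handed in when it is done.

```bash
mkdir -p pics; ls
python3 - <<'E'
from plant import *
import cv2
for n in("scene","top"):
    im,d=get_image(n); cv2.imwrite(f"pics/{n}0.png",im[:,:,::-1]); c=get_calibration(n); print(c, (d>0).mean())
o=observe();print(o)
E
```

```text
pics
{'intrinsics': array([[394.80431364,   0.        , 321.48063917],
       [  0.        , 394.80431364, 204.50852013],
       [  0.        ,   0.        ,   1.        ]]), 'dist_coeffs': array([-0.10008303,  0.        ,  0.        ,  0.        ,  0.        ]), 'world_from_camera': array([[-0.60321718,  0.55702047, -0.57083906,  1.12555805],
       [ 0.79755066,  0.42708184, -0.42604466,  0.32902064],
       [ 0.0064794 , -0.71227052, -0.70187515,  0.74012776],
       [ 0.        ,  0.        ,  0.        ,  1.        ]])} 0.9961640625
{'intrinsics': array([[459.79648779,   0.        , 315.71585658],
       [  0.        , 459.79648779, 198.92197097],
       [  0.        ,   0.        ,   1.        ]]), 'dist_coeffs': array([-0.11675105,  0.        ,  0.        ,  0.        ,  0.        ]), 'world_from_camera': array([[-0.02672492, -0.97936452,  0.20032702,  0.34870881],
       [-0.9996414 ,  0.02652095, -0.00370224, -0.10620076],
       [-0.00168702, -0.20035413, -0.97972209,  1.28194802],
       [ 0.        ,  0.        ,  0.        ,  1.        ]])} 0.99583984375
{'time_s': 0.1, 'q': array([-1.46112958e+00,  2.21173481e-01,  1.52751447e+00, -2.54640179e-06,
        1.39470204e+00, -1.26100467e-01]), 'joint_velocities': array([-0.00048297, -0.00311911, -0.0001579 , -0.00098513,  0.00112879,
        0.00023584]), 'joint_torque': array([ 1.69755214e-03, -4.98246431e+01, -3.90544188e+01, -2.23554730e-04,
        5.65015755e-03, -1.09875554e-06]), 'eef_pos': array([ 0.14592712, -0.60715489,  0.23028299]), 'tcp_rot': array([-3.13980928e+00, -2.23558089e-04,  2.35767464e-01]), 'ft_force': array([ 0.59062407,  0.56232268, -0.34498138]), 'torque': array([-0.0122551 ,  0.00298624,  0.00075269]), 'grasp_force': 0.0, 'opening': 0.08569170360844916}
```

View pics/top0.png

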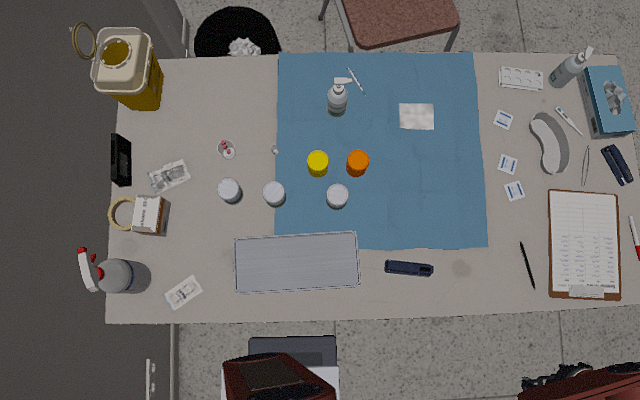

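View pics/scene0.png

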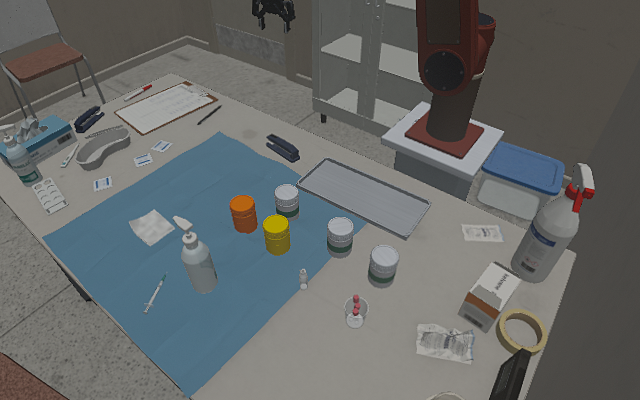

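Top view: white tins at about (229,190), (274,194), (337,196). The tray corners are (234,238), (357,232), (360,285), (236,292), the cup is at (227,149), the ampoule at (275,150) and the stapler at (409,268). The scene view shows the same layout, with the yellow and orange decoys beside the third tin.

```bash
cat > h.py <<'E'
from plant import *
import numpy as np, cv2
def ray(name,px,z,cal=None):
    c=cal or get_calibration(name); K,D,T=c["intrinsics"],c["dist_coeffs"],c["world_from_camera"]
    u=cv2.undistortPoints(np.float64(px).reshape(-1,1,2),K,D)[:,0]
    d=np.c_[u,np.ones(len(u))]@T[:3,:3].T; o=T[:3,3]
    return o+d*((z-o[2])/d[:,2])[:,None]
def cloud(name):
    im,d=get_image(name); c=get_calibration(name); v,u=np.mgrid[:400,:640]
    n=cv2.undistortPoints(np.float64(np.c_[u.ravel(),v.ravel()]).reshape(-1,1,2),c["intrinsics"],c["dist_coeffs"])[:,0]
    p=np.c_[n,np.ones(len(n))]*d.reshape(-1,1)
    return im,(p@c["world_from_camera"][:3,:3].T+c["world_from_camera"][:3,3]).reshape(400,640,3)
def lids(name="top",zr=(0.076,0.092)):
    im,P=cloud(name); m=((P[...,2]>zr[0])&(P[...,2]<zr[1])&(P[...,0]>.25)&(P[...,0]<.8)&(abs(P[...,1])<.35)).astype(np.uint8)
    n,l,s,c=cv2.connectedComponentsWithStats(cv2.morphologyEx(m,cv2.MORPH_OPEN,np.ones((3,3))))
    out=[]
    for i in range(1,n):
        if s[i,4]>100:
            cn=max(cv2.findContours((l==i).astype(np.uint8),0,2)[0],key=cv2.contourArea)
            (u,v),r=cv2.minEnclosingCircle(cn)
            out.append((c[i].round(1),s[i,4],ray(name,[c[i]],.084)[0].round(4),P[l==i].mean(0).round(4),im[l==i].mean(0).round()))
    return out
E
python3 - <<'E'
from h import *
for n in("top","scene"):
    for o in lids(n): print(n,*o)
print(ray("top",[(234,238),(357,232),(360,285),(236,292)],.022).round(3))
print(ray("top",[(227,149),(275,150),(409,268)],.04).round(3))
E
```

```text
top [317.3 160.1] 378 [ 0.7009 -0.118   0.084 ] [ 0.7011 -0.118   0.0833] [183. 166.   9.]
top [357.6 159.7] 357 [ 0.6991 -0.2271  0.084 ] [ 0.6994 -0.2272  0.0831] [186. 103.   4.]
top [228.  188.6] 348 [0.6284 0.1238 0.084 ] [0.6287 0.124  0.083 ] [162. 162. 168.]
top [273.1 191.4] 396 [0.6174 0.0026 0.084 ] [0.6176 0.0027 0.0829] [161. 161. 166.]
top [336.9 193.8] 396 [ 0.6062 -0.1676  0.084 ] [ 0.6064 -0.1677  0.083 ] [161. 161. 167.]
scene [285.7 192.6] 342 [ 0.6121 -0.1637  0.084 ] [ 0.6095 -0.1662  0.0809] [150. 153. 157.]
scene [241.1 203.4] 369 [ 0.7054 -0.2234  0.084 ] [ 0.7033 -0.2262  0.0809] [169.  93.  24.]
scene [275.3 224.3] 420 [ 0.706  -0.1134  0.084 ] [ 0.7039 -0.1156  0.0809] [169. 150.   5.]
scene [340.2 226.5] 435 [0.6223 0.0064 0.084 ] [0.6198 0.0048 0.081 ] [152. 155. 159.]
scene [384.6 256.3] 532 [0.6348 0.1294 0.084 ] [0.6321 0.1283 0.0807] [152. 155. 159.]
scene [490.4 277.1] 497 [0.5506 0.3317 0.084 ] [0.5545 0.3317 0.0888] [169. 168. 164.]
scene [477.2 297.2] 132 [0.6125 0.3277 0.084 ] [0.6136 0.3276 0.0853] [113.  97.  84.]
[[ 0.502  0.118  0.022]
 [ 0.51  -0.222  0.022]
 [ 0.365 -0.224  0.022]
 [ 0.355  0.112  0.022]]
[[ 0.754  0.137  0.04 ]
 [ 0.747  0.     0.04 ]
 [ 0.406 -0.357  0.04 ]]
```

```bash
cat >> h.py <<'E'
R=[np.pi,0,0]
def fz():
    v=[]
    for _ in range(6): hold(.05); v.append(observe()["ft_force"][2])
    return np.mean(v)
def pick(x,y):
    "grasp the tin at x,y, lift it, return its weight in N"
    movep([x,y,.2],R); move_l([x,y,.12]); f0=fz()
    move_l([x,y,.03],max_force=15); gripper_to(.05,60)
    o=observe(); print("grip",o["opening"],o["grasp_force"],o["eef_pos"])
    move_l([x,y,.15],feed=.1); hold(.3); w=f0-fz()
    o=observe(); print("weight N",w,"opening",o["opening"],o["grasp_force"],"t",o["time_s"]); return w
def place(x,y,floor):
    z=observe()["eef_pos"][2]; move_l([x,y,z],feed=.15)
    move_l([x,y,.045+floor]); hit=move_l([x,y,.024+floor],feed=.02,max_force=3)
    o=observe(); print("down",hit,o["eef_pos"]); gripper_to(.085); hold(.2)
    move_l([x,y,.2]); print("t",observe()["time_s"])
E
python3 - <<'E'
from h import *
pick(.608,-.166)
im,_=get_image("scene"); cv2.imwrite("pics/lift1.png",im[:,:,::-1])
E
```

```text
grip 0.05880200366083947 66.08504466887098 [ 0.60942245 -0.16683577  0.03201646]
weight N 5.303699924674637 opening 0.05884055594355519 65.16811744819279 t 6.525
```

View pics/lift1.png

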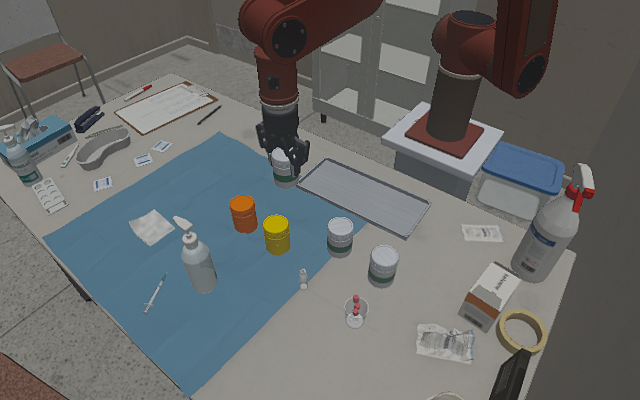

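The tin is held upright at about (283,165). It weighs 5.3 N (0.54 kg), so it is the full one. I'll put it back where it was and lift the next one.

Run:
```python
from h import *
place(.608,-.166,0)
w=pick(.619,.004)
if w<4.2: place(.433,.03,.008)
for n in("top",): 
  for o in lids(n,(.076,.1)): print(*o)
im,_=get_image("scene"); cv2.imwrite("pics/p1.png",im[:,:,::-1])
```

```text
down True [ 0.6077943  -0.16597641  0.03203314]
t 10.225
grip 0.058891491950679976 65.17308007925749 [0.62067665 0.00381262 0.03205136]
weight N 2.6109099529915283 opening 0.05898225082705334 64.67656368389726 t 14.9833
down True [0.43284637 0.02999311 0.03997023]
t 19.6833
[317.3 160.1] 383 [ 0.7008 -0.1178  0.084 ] [ 0.7011 -0.1178  0.0831] [191. 173.  10.]
[357.6 159.7] 358 [ 0.699  -0.2272  0.084 ] [ 0.6992 -0.2273  0.0831] [194. 110.   4.]
[227.8 188.4] 357 [0.6288 0.1244 0.084 ] [0.6291 0.1246 0.0828] [171. 171. 176.]
[336.  194.5] 396 [ 0.6043 -0.1652  0.084 ] [ 0.6045 -0.1652  0.0832] [169. 170. 175.]
[152.  213.1] 509 [0.5666 0.3298 0.084 ] [0.5658 0.328  0.0891] [170. 164. 161.]
```

View pics/p1.png

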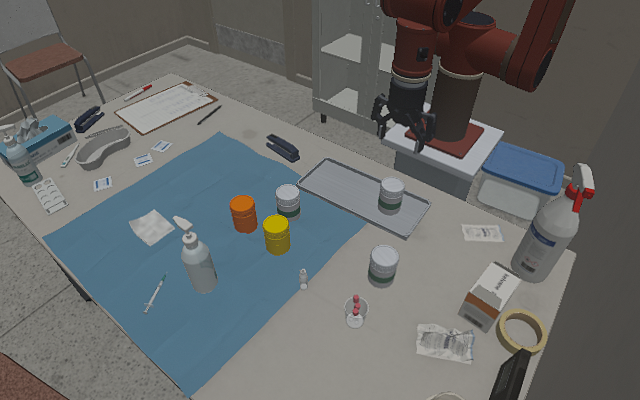

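A light tin (2.6 N) stands upright in the tray at about (391,195), and the full tin is back upright at (288,200). The third tin is next, then I'll lift the full one.

Run:
```python
from h import *
w=pick(.630,.125)
if w<4.2:
    place(.433,-.12,.008)
    w=pick(.607,-.165)
    move_l([.607,-.165,.2],feed=.1); hold(.5)
    for n in("top","scene"):
        im,_=get_image(n); cv2.imwrite(f"pics/{n}9.png",im[:,:,::-1])
    print(observe())
```

```text
grip 0.059174781686590384 65.22638753056526 [0.63167464 0.12519889 0.03213863]
weight N 2.6078141960521997 opening 0.05921911386718686 64.82086015865207 t 24.7
down True [ 0.43285009 -0.12001274  0.04010456]
t 30.2417
grip 0.05889686927250513 65.92275817383779 [ 0.60836272 -0.16564268  0.03189524]
weight N 5.314680032521006 opening 0.058700414597408886 64.9331252000411 t 35.0333
{'time_s': 36.2833, 'q': array([-3.90722986e-01,  2.52324798e-01,  1.54833124e+00, -4.93763351e-06,
        1.34096276e+00,  1.18011113e+00]), 'joint_velocities': array([-0.00025167, -0.00335993, -0.0004811 ,  0.00032838,  0.00086177,
        0.00168922]), 'joint_torque': array([-7.03347882e-05, -5.37567973e+01, -4.10032225e+01, -9.22554173e-03,
        2.36324966e-02, -8.74122577e-06]), 'eef_pos': array([ 0.60700373, -0.16502015,  0.19995627]), 'tcp_rot': array([-3.14158714e+00,  2.60114519e-05, -3.66602493e-05]), 'ft_force': array([-0.24406081,  0.25888281, -4.61221765]), 'torque': array([-0.02880819, -0.01900001,  0.03651349]), 'grasp_force': 64.95869041507831, 'opening': 0.05893135726936448}
```

View pics/scene9.png

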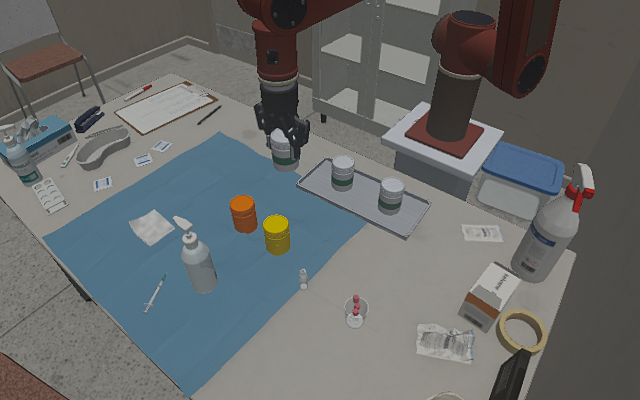

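View pics/top9.png

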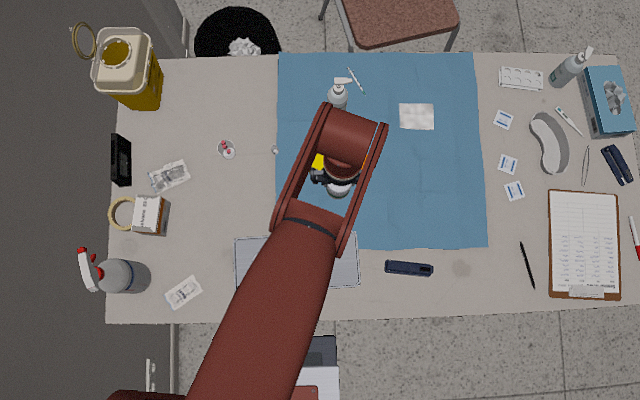

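The scene view shows both light tins upright in the tray at (343,173) and (391,195), with the full tin held upright at (286,150). In the top view the cup, ampoule and stapler haven't moved. TCP at z = 0.20 m puts the held tin's underside about 0.17 m over the desk.

```bash
python3 -c "
from plant import *
hold(.3); print(job_done())"
```

```text
the job is handed in; nothing more can be done
None
```

I handed the job in at about 37 s: both lighter tins (2.6 N each) stand upright in the tray, and the full tin (5.3 N) is held upright and still with its underside about 17 cm above the desk; the judged result was not reported back.

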